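# Padlock the finds chest

### The arm

A 6-joint arm with a two-finger parallel gripper is mounted at the origin on a cart in front of the work surface, level with it; the furniture and walls round the work are solid. World frame = base frame: x ahead of the robot, y to its left, z up, the work surface at z = 0. Lengths are in m, angles in rad, forces in N, time in s.
With the tool pointing down it reaches from about 0.25 to 0.775 m from the base axis. Payload 4 kg.
Tool frame: the origin (TCP) lies midway between the tips of the shut fingers; the grasp point (between the pads) lies 19 mm behind it; z points along the fingers, y is the direction in which the jaws open and shut (so a half turn about z gives the same grasp; the last joint's range is limited). The gripper opens to 94 mm and grips with 3 to 60 N. Pads are 16 mm wide; open, the fingers measure 119 mm over their backs; the gripper's body (75 mm by 177 mm) begins 78 mm behind the grasp point.
Start: joints at [1.198, 0.087, 1.371, -0, 1.684, -0.103], TCP at [0.147, 0.53, 0.166] pointing down, gripper open.
Joint ranges: [-3.1, 3.1], [-0.76, 2.03], [0.27, 2.55], [-1.08, 4.22], [0.17, 2.65], [-2.57, 2.57]. Speed limits (rad/s): [2.79, 2.79, 3.14, 3.14, 3.14, 3.14].

### API

Orientations are given as [roll, pitch, yaw] about the fixed x, y, z axes, in that order (R = Rz(yaw) Ry(pitch) Rx(roll)).
In Python, from bench import robot, cams gives the robot as it stands.
- The arm moves only by the tool step_arm, never from a script. Its argument "plan" is a list that holds one entry, the list of rows, each a list of 5 numbers: the shift along the world's x, y, z in mm, then the turn about the world's z in rad, then the opening in per cent of the stroke, from 0 (shut) to 100 (fully open). In form: [[[tx, ty, tz, turn, fingers], ...]]. A call has 1 to 8 rows; each row is the pose to reach, as a shift and turn from the pose commanded when the call began; what a row does not reach only later rows make up. A row lasts 1/12 s, in which the tool goes at most 41.7 mm and 7.16 degrees, less where a joint would pass 70% of its speed; a pose out of reach is approached as far as the arm can. A call with a gripper value outside its range is refused whole. The fingers move at their own pace and stop on an object; the grip force is fixed at half the most. Time passes only in rows, so rows that repeat a pose let the fingers close. It gives the time, the measured TCP pose, the force and the opening at its end, in the units of the state.
- robot.get_obs(): the state, without advancing time (a new reading comes with each control period).
- cams.snapshot(name): name is "side" or "top" or "wrist"; returns a dict with "frame" (480x640x3 uint8, red, green, blue), "camera_matrix" (3x3 intrinsics, pixels), "k1" (the pictures are not rectified: a ray, as slopes to the right and down, at radius r is drawn at 1 + k1 r^2 times it, then the intrinsics apply), "origin" and "attitude" of the camera in the world; the wrist camera has in their place "T_tool_cam" (4x4, takes a point from camera to tool coordinates, whose origin is the TCP and whose axes are the flange's). Camera axes: x right, y down, z forward; pixel columns grow to the right and rows downward; lengths in m; the calibration is good to about 2 mm. A picture is of the moment at which its call begins: read the wrist's pose just before it. There is no depth.
- robot.close_job(): hands the job in, once; it reports no verdict.
The state is a dict: "time": time; "joint_positions": joint angles; "qvel": joint speeds; "joint_torque": joint torques, N m; "tool_pos": TCP position; "ee_rot": TCP orientation; "wrist_force": force on the tool from outside, world axes, zero at the start; "wrist_torque": the same for the moment, N m; "width": finger opening in m.
Only numpy, scipy, OpenCV 4.12 (cv2) and the standard library are available. Lean on these libraries where they do the work, as an engineer would, in place of code of your own. Each camera call takes 0.05 s, during which the arm holds its last target. There are 200 camera calls.

### The job

Lock up the green finds chest: stand the open brass padlock upright in the pocket on the chest's front, its shackle hole towards the chest, and let go of it; then fold the lid shut so that the hasp's eye comes down over the hole. Then go back to the padlock's raised shackle, swing it across until its free leg is over the eye, and press it down through the eye until it clicks and stays down. Leave the things lying round about where they are.

Things in the scene. Friction and masses are not known exactly. Their poses are not given: they have to be found in the camera images.
- padlock_centre (a point): Centre of the body of the loose, upright brass padlock with a black foot band: 90 (x) x 34 (y) x 56 mm high, this point 28 mm up; 0.25 to 0.45 kg. Its shackle swivels on the heel leg at x = -32 mm; open, it is raised 71 mm above the body and sticks out to +y there. So grip across the 34 mm near x = +20 mm, within 20 mm of the top, where nothing stands above.
- socket (a point): Mouth of the shackle hole in the padlock's top face (14 mm wide, seen as a black disc), at x = +32 mm and 28 mm above point padlock_centre.
- crown (a point): Middle of the straight top bar of the shackle (round steel, 9 mm), on its centre line. x runs along the bar from the heel leg (vertical swivel axis, 32 mm back) to the free leg (32 mm ahead); straight for 22 mm either side. Raised: 66.5 mm above the padlock's top face, the free leg's tip 14 mm above that face. Pressed home: 32.5 mm above it.
- shackle_swing (a joint): Swivel angle of the shackle about its heel leg, rad. 0 = across the padlock, free leg over the hole (a stop is there); about 1.6 = sticking out to the side (padlock's +y). It closes clockwise seen from above. Light friction (0.02 N m) keeps it where it is left.
- shackle (a joint): How far the shackle is pressed down, m: 0 = raised, 0.034 = bottom stop. A 2 to 4 N spring lifts it again unless the hidden pawl has caught; pressing past the pawl takes about 6 to 9 N; it snaps in near 0.032 and the shackle then stays at about 0.032 to 0.033. It goes down only when swung to about 0.
- seat (a point): Centre of the floor of the padlock pocket on the apron before the chest, 12 mm above the table. Inside 95 (x) x 39 mm (y); rim 10 mm high, flared lips 7 mm above that. x points to the chest, whose front wall is 60 mm ahead; z up. The padlock stands here with its x along this x: hole end towards the chest, heel leg away from it.
- lid_hinge (a point): Middle of the lid's hinge line at the rear top edge of the green steel chest (140 x 140 mm, 72 mm high, fixed), on the lid's underside, 72 mm above the table. Turns with the lid: y along the hinge, -x towards the lid's front edge, z the lid's outward normal. Lid 148 x 148 x 20 mm: front edge at x = -144 mm, outer face at z = +20 mm.
- hasp_eye (a point): Centre of the 21 mm round eye, on the top face of the steel hasp plate (36 mm wide, 5 mm thick) that sticks out 44 mm from the lid's front edge. With the lid shut it is 168 mm before the hinge, 76 mm above the table, right over the hole of a padlock in the pocket: its plate 3 mm clear of the padlock's top, 6 mm below the raised free leg.
- chest_lid (a joint): Opening angle of the chest lid, rad: 0 = shut, 1.15 to 1.4 = standing open at the start. A stiff hinge (0.4 N m) holds it where it is left; push it shut on its outer face.
- the_roof_tile: Bystander, to be left alone: reddish-brown flanged roof tile fragment, 97 x 96 x 49 mm; origin at the centre of its underside.
- the_jar_1: Bystander, to be left alone: clear sample jar with orange cap, 45 mm across, 64 mm high; origin at the centre of its underside.
- the_glue_tube: Bystander, to be left alone: white tube with red cap, 30 x 93 x 23 mm; origin at the centre of its underside.
- the_photo_scale: Bystander, to be left alone: black-and-white chequered scale bar, 18 x 120 x 9 mm; origin at the centre of its underside.

How it is judged:
On the way, in this order (a step that is already met when the one before it is completed fails the run):
1. the padlock stands in the pocket, hole towards the chest, released, with the lid still open (x of padlock_centre in the frame of seat between -0.006 and 0.006 m and y of padlock_centre in the frame of seat between -0.006 and 0.006 m and z of padlock_centre in the frame of seat below 0.034 m and angle between padlock's own z axis and vertical below 0.08 rad and x of socket in the frame of seat above 0.024 m and contact force between the fingers and padlock below 0.3 N and value of joint chest_lid above 0.8 rad), for 0.2 s.
2. the lid is shut, with the shackle still raised and swung aside (x of padlock_centre in the frame of seat between -0.006 and 0.006 m and y of padlock_centre in the frame of seat between -0.006 and 0.006 m and z of padlock_centre in the frame of seat below 0.034 m and angle between padlock's own z axis and vertical below 0.08 rad and x of socket in the frame of seat above 0.024 m and value of joint chest_lid below 0.06 rad and value of joint shackle_swing above 0.5 rad and value of joint shackle below 0.01 m), for 0.2 s.
3. the shackle is swung across, over the eye, still raised (x of padlock_centre in the frame of seat between -0.006 and 0.006 m and y of padlock_centre in the frame of seat between -0.006 and 0.006 m and z of padlock_centre in the frame of seat below 0.034 m and angle between padlock's own z axis and vertical below 0.08 rad and x of socket in the frame of seat above 0.024 m and value of joint chest_lid below 0.06 rad and value of joint shackle_swing below 0.12 rad and value of joint shackle below 0.012 m), for 0.1 s.
4. the shackle is pressed down through the eye until the pawl has caught (x of padlock_centre in the frame of seat between -0.006 and 0.006 m and y of padlock_centre in the frame of seat between -0.006 and 0.006 m and z of padlock_centre in the frame of seat below 0.034 m and angle between padlock's own z axis and vertical below 0.08 rad and x of socket in the frame of seat above 0.024 m and value of joint chest_lid below 0.06 rad and value of joint shackle_swing below 0.12 rad and value of joint shackle above 0.03 m), for 0.2 s.
At the end, for the whole second after the job is handed in: Padlock at rest in the pocket (within 6 mm of its centre each way, upright within 0.08 rad, hole towards the chest), lid shut (within 0.06 rad), shackle swung across (within 0.12 rad), down through the eye and staying down by itself, at least 30 of its 34 mm (all of step 4 and contact force between the fingers and padlock below 0.3 N and linear speed of padlock below 0.02 m/s); the robot touches nothing.
It fails at once if a bystander is moved by more than 30 mm (distance of any of the_roof_tile, the_jar_1, the_glue_tube, the_photo_scale from where it was at the start of the episode above 0.03 m).
It also fails if it takes over 69 s, if anything falls off the work surface, if the arm or the gripper's body presses on something with over 40 N, if the wrist force passes 120 N, or if a joint passes its speed limit or range.

## Working session

There is one attempt and no reset: what is moved stays moved. The work goes in short steps, Python scripts to look and compute and a tool call to move; the robot and the scene stay as the last step left them, time stands still between calls to the robot, and variables do not carry over. Pictures are saved under pics/ and viewed, about 8 in all and at most 12, crops included, and the job is handed in when it is done.

Besides the shell and the picture viewer there is one more tool, called after "Emit:" by a JSON object that holds its "fn" and its "kwargs", one argument or row to a line. step_arm: Moves the arm, as the interface text tells. Its arguments: {"type":"object","properties":{"plan":{"type":"array"}},"required":["plan"]}

```bash
mkdir -p pics; cat > h.py <<'E'
import numpy as np, cv2
from scipy.spatial.transform import Rotation as Ro
from bench import robot, cams
def Rm(a):
    a=np.array(a,float)
    if a.shape==(3,3): return a
    if a.size==4: return Ro.from_quat(a.ravel()).as_matrix()
    return Ro.from_euler('xyz',a).as_matrix()
def snap(n):
    o=robot.get_obs(); s=cams.snapshot(n)
    if 'T_tool_cam' in s:
        T=np.eye(4);T[:3,:3]=Rm(o['ee_rot']);T[:3,3]=o['tool_pos'];T=T@np.array(s['T_tool_cam'])
    else:
        T=np.eye(4);T[:3,:3]=Rm(s['attitude']);T[:3,3]=s['origin']
    return s['frame'],dict(K=np.array(s['camera_matrix']),k1=float(s['k1']),T=T)
def save(name,n,crop=None,sc=1):
    f,c=snap(n); np.save('pics/%s.npy'%name,c,allow_pickle=True); cv2.imwrite('pics/%s_full.png'%name,f[:,:,::-1])
    if crop: x0,y0,x1,y1=crop; f=f[y0:y1,x0:x1]
    cv2.imwrite('pics/%s.png'%name,cv2.resize(f,None,fx=sc,fy=sc,interpolation=cv2.INTER_CUBIC)[:,:,::-1])
def cam(name): return np.load('pics/%s.npy'%name,allow_pickle=True).item()
def ray(c,u,v):
    K=c['K'];d=np.array([(u-K[0,2])/K[0,0],(v-K[1,2])/K[1,1]]);s=d.copy()
    for _ in range(30): s=d/(1+c['k1']*(s@s))
    return c['T'][:3,3],c['T'][:3,:3]@np.array([s[0],s[1],1])
def atz(c,u,v,z):
    o,d=ray(c,u,v); return o+d*(z-o[2])/d[2]
def proj(c,p):
    q=c['T'][:3,:3].T@(np.array(p)-c['T'][:3,3]); s=q[:2]/q[2]; s=s*(1+c['k1']*(s@s))
    return c['K'][:2,:2]@s+c['K'][:2,2]
E
python3 - <<'E'
from h import *
save('top0','top'); save('side0','side')
s=cams.snapshot('side');print(s['attitude'],s['origin']);s=cams.snapshot('top');print(s['attitude'],s['origin'],s['camera_matrix'],s['k1'])
w=cams.snapshot('wrist');print(w['T_tool_cam']);print(robot.get_obs())
E
```

```text
[-2.43355076  0.00262463  2.0123791 ] [1.03995035 0.57023796 0.74671489]
[-2.94818283 -0.01280835 -1.59763906] [0.41312456 0.32483266 0.93390382] [[501.48812255   0.         311.51791221]
 [  0.         501.48812255 240.34276333]
 [  0.           0.           1.        ]] -0.029447856522543902
[[ 1.01438727e-04 -9.68046831e-01 -2.50769462e-01  7.18341470e-02]
 [ 9.99999895e-01  2.10453215e-04 -4.07903940e-04 -4.62549828e-05]
 [ 4.47645356e-04 -2.50769394e-01  9.68046750e-01 -2.18607248e-01]
 [ 0.00000000e+00  0.00000000e+00  0.00000000e+00  1.00000000e+00]]
{'time': 0.25, 'joint_positions': array([ 1.19789322e+00,  8.75742759e-02,  1.37144734e+00, -1.70790464e-05,
        1.68360215e+00, -1.03120048e-01]), 'qvel': array([-0.00057586, -0.00137597, -0.00160127,  0.00097469, -0.0020427 ,
       -0.00054435]), 'joint_torque': array([-3.30589492e-04, -3.39789569e+01, -3.02173984e+01,  7.16615142e-02,
        2.90726277e-02, -1.02302185e-04]), 'tool_pos': array([0.14650001, 0.52982182, 0.16572171]), 'ee_rot': array([-3.14056528e+00, -8.92570008e-05,  2.87180763e+00]), 'wrist_force': array([0.5581992 , 0.11006657, 0.3844963 ]), 'wrist_torque': array([ 0.01619973,  0.04257309, -0.02854202]), 'width': 0.09376423850254488}
```

View pics/top0.png

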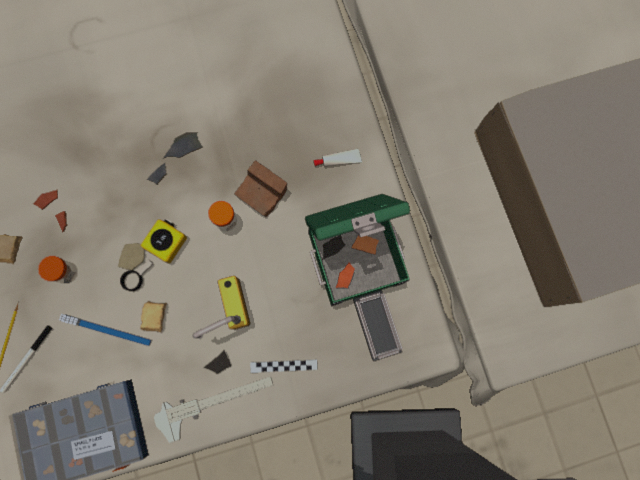

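View pics/side0.png

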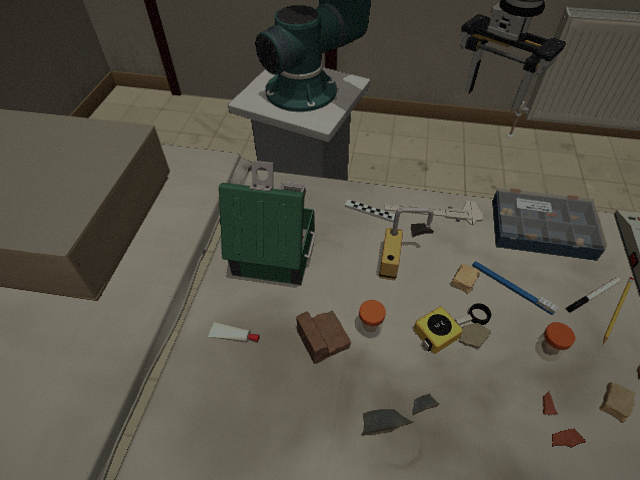

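The top view shows the padlock at about (232,302) with its hole end up (world +x) and its shackle to the left. The pocket is at about (378,325) in front of the chest, and the lid is open. I'll enlarge this part.

```bash
python3 - <<'E'
from h import *
f=cv2.imread('pics/top0_full.png')[190:370,180:420]
cv2.imwrite('pics/c1.png',cv2.resize(f,(800,600),interpolation=cv2.INTER_CUBIC))
E
```

```text
(no output)
```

View pics/c1.png

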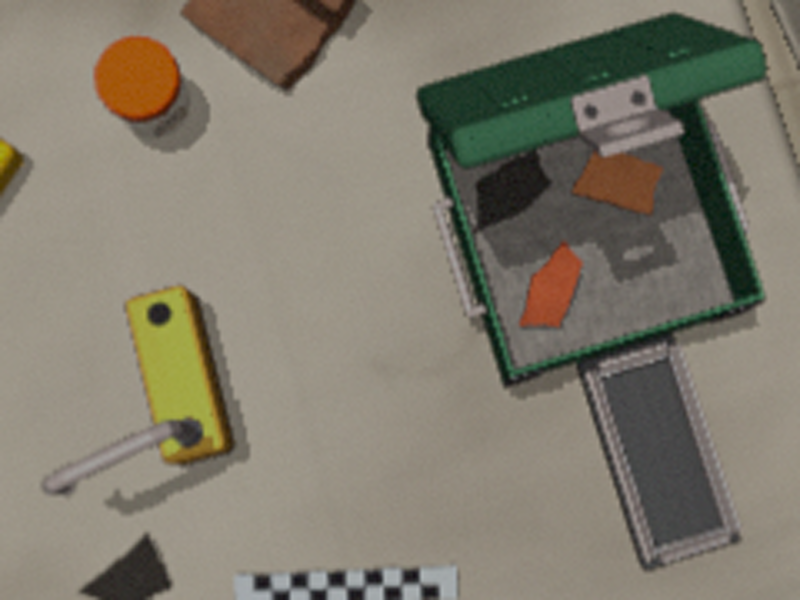

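```bash
python3 - <<'E'
from h import *
c=cam('top0'); P=lambda x,y,z: atz(c,180+x*.3-.35,190+y*.3-.35,z)
h=P(159,314,.056);k=P(187,433,.056);print('hole',h,'heel',k,np.linalg.norm(h-k),'yaw',np.arctan2(*(h-k)[1::-1]),'ctr',(h+k)/2)
q=[P(x,y,.012) for x,y in [(600,370),(674,357),(724,538),(657,557)]]
print('floor',np.mean(q,0),[np.linalg.norm(q[i]-q[(i+1)%4]) for i in range(4)])
q=[P(x,y,.027) for x,y in [(583,368),(670,342),(740,537),(648,567)]]
print('lip',np.mean(q,0),[np.linalg.norm(q[i]-q[(i+1)%4]) for i in range(4)])
d=(q[0]+q[1]-q[2]-q[3]);print('yaw',np.arctan2(d[1],d[0]))
a=P(508,375,.072);b=P(762,297,.072);n=a-b;yaw=np.arctan2(-n[0],n[1]);print('front',a,b,np.linalg.norm(n),'yaw',yaw,'seat',(a+b)/2-.06*np.array([np.cos(yaw),np.sin(yaw),0]))
r=P(432,130,.072);print(np.linalg.norm(a-r),'yawside',np.arctan2(*(r-a)[1::-1]))
E
```

```text
hole [0.51065281 0.45851239 0.056     ] heel [0.44836436 0.44373829 0.056     ] 0.06401660362522342 yaw 0.23288487480450995 ctr [0.47950859 0.45112534 0.056     ]
floor [0.431619   0.19027904 0.012     ] [np.float64(0.04163004951923833), np.float64(0.10080894500912968), np.float64(0.03792036036248117), np.float64(0.10468041631762218)]
lip [0.43250137 0.19431257 0.027     ] [np.float64(0.049616932158143945), np.float64(0.10946240562102084), np.float64(0.05182948082220463), np.float64(0.11019830877283665)]
yaw 0.28620883835005445
front [0.47295549 0.277017   0.072     ] [0.50975142 0.14357301 0.072     ] 0.1384241267048609 yaw 0.2690546099053366 seat [0.4335121  0.19434579 0.072     ]
0.13450718397023131 yawside 0.26844039209305776
```

Hole to heel measures 64.0 mm, as it should. Padlock yaw is 0.233, seat about (0.432, 0.193), chest yaw about 0.27. I'll go above the padlock.

Emit:
{"fn": "step_arm", "kwargs": {
  "plan": [
    [[354,-74,0,0.5,100],[354,-74,0,0.5,100],[354,-74,0,0.5,100],[354,-74,0,0.5,100],[354,-74,0,0.5,100],[354,-74,0,0.5,100],[354,-74,0,0.5,100],[354,-74,0,0.5,100]]
  ]
}}

```text
time: 0.92
tool_pos: [0.4641, 0.4634, 0.1661]
ee_rot: [3.141, -0.0, -2.911]
wrist_force: [-0.3, 0.9, -0.2]
width: 0.0944
```

Emit:
{"fn": "step_arm", "kwargs": {
  "plan": [
    [[0,0,0,0,100],[0,0,0,0,100],[0,0,0,0,100],[0,0,0,0,100]]
  ]
}}

```text
time: 1.25
tool_pos: [0.461, 0.4648, 0.1666]
ee_rot: [3.141, -0.0, -2.91]
wrist_force: [-0.4, 0.3, 0.2]
width: 0.094
```

Emit:
{"fn": "step_arm", "kwargs": {
  "plan": [
    [[40,-9,0,0,100],[40,-9,0,0,100],[40,-9,0,0,100]]
  ]
}}

```text
time: 1.5
tool_pos: [0.5018, 0.4553, 0.1659]
ee_rot: [-3.141, -0.001, -2.911]
wrist_force: [-0.7, -0.1, 0.5]
width: 0.0942
```

```bash
python3 - <<'E'
from h import *
print(robot.get_obs()['tool_pos'],robot.get_obs()['ee_rot']);save('w1','wrist')
E
```

```text
[0.50184334 0.45534164 0.16591321] [-3.14144021e+00 -7.73799601e-04 -2.91123305e+00]
```

View pics/w1.png

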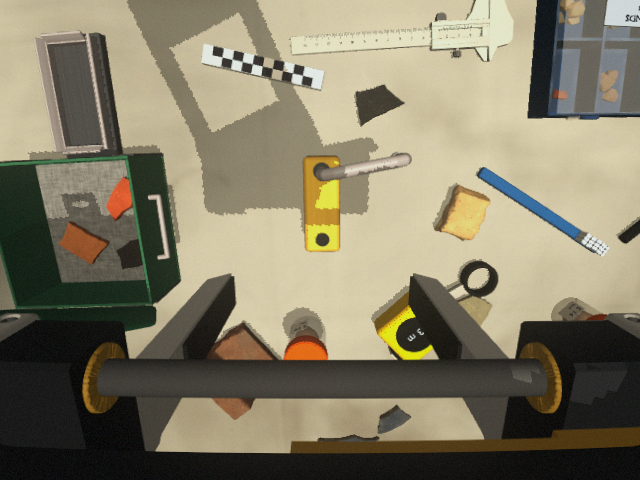

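The wrist view shows the hole at (322,240) and the heel at (321,171), between the jaws.

```bash
python3 - <<'E'
from h import *
c=cam('w1');h=atz(c,322,240,.056);k=atz(c,321,172,.056);print(h,k,np.linalg.norm(h-k),np.arctan2(*(h-k)[1::-1]),'grip',(h+k)/2+(h-k)*22/64)
c=cam('top0');print(atz(c,221,214,.064),atz(c,162,240,.03))
E
```

```text
[0.51195068 0.45734374 0.056     ] [0.45024244 0.44192369 0.056     ] 0.06360570151868915 0.24487169478387305 grip [0.50230877 0.45493436 0.056     ]
[0.63494943 0.46926359 0.064     ] [0.5971176  0.58276314 0.03      ]
```

Emit:
{"fn": "step_arm", "kwargs": {
  "plan": [
    [[0,0,-40,0,100],[0,0,-80,0,100],[0,0,-110,0,100],[0,0,-125,0,100],[0,0,-136,0,100],[0,0,-136,0,100]]
  ]
}}

```text
time: 2.05
tool_pos: [0.4996, 0.4549, 0.0278]
ee_rot: [-3.14, -0.004, -2.91]
wrist_force: [-0.8, -0.5, 0.5]
width: 0.0939
```

Emit:
{"fn": "step_arm", "kwargs": {
  "plan": [
    [[0,0,1,0,30],[0,0,1,0,20],[0,0,1,0,10],[0,0,1,0,10],[0,0,1,0,10],[0,0,1,0,10],[0,0,1,0,10],[0,0,1,0,10]]
  ]
}}

```text
time: 2.72
tool_pos: [0.5024, 0.4551, 0.0314]
ee_rot: [3.141, 0.0, -2.912]
wrist_force: [0.7, -0.6, 1.1]
width: 0.0444
```

Emit:
{"fn": "step_arm", "kwargs": {
  "plan": [
    [[0,0,0,0,10],[0,0,0,0,10],[0,0,0,0,10],[0,0,0,0,10],[0,0,0,0,5]]
  ]
}}

```text
time: 3.13
tool_pos: [0.5023, 0.4552, 0.0313]
ee_rot: [3.142, -0.0, -2.911]
wrist_force: [0.6, 0.8, -0.8]
width: 0.0106
```

Emit:
{"fn": "step_arm", "kwargs": {
  "plan": [
    [[0,0,20,0,5],[0,0,50,0,5],[0,0,80,0,5],[0,0,80,0,5]]
  ]
}}

```text
time: 3.47
tool_pos: [0.5055, 0.4576, 0.1198]
ee_rot: [3.136, 0.012, -2.911]
wrist_force: [-0.2, 0.3, 1.4]
width: 0.0047
```

The opening is 4.7 mm, so nothing is held. I'll look.

```bash
python3 - <<'E'
from h import *
print(robot.get_obs()['tool_pos'],robot.get_obs()['ee_rot']);save('w2','wrist')
save('s2','side')
a=cv2.imread('pics/w2_full.png');b=cv2.imread('pics/s2_full.png')[120:360,280:600]
cv2.imwrite('pics/c2.png',np.hstack([cv2.resize(a,(400,300)),cv2.resize(b,(400,300))]))
E
```

```text
[0.50548053 0.45764328 0.11976783] [ 3.13598415  0.0121687  -2.91142359]
```

View pics/c2.png

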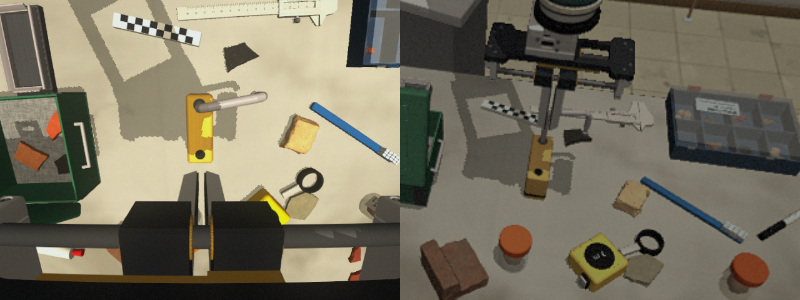

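The padlock still stands where it was, unmoved. I'll check where the fingertips really are against the reported TCP.

```bash
python3 - <<'E'
from h import *
c=cam('w2');h=atz(c,320,248,.056);k=atz(c,321,168,.056);print('pad',h,k,np.linalg.norm(h-k))
t=np.array([0.5055,0.4576,0.1198]);print('tcp in wrist',proj(c,t),'up20',proj(c,t+[0,0,.02]))
s=cam('s2');print('tcp in side',proj(s,t),proj(s,t+[0,0,.05]));print('hole in side',proj(s,h),'hole by wrist pose1',proj(s,[.51195,.4573,.056]),'top0',proj(s,[.5106,.4585,.056]),'heel',proj(s,k))
b=cv2.imread('pics/s2_full.png')[150:300,340:460]
cv2.imwrite('pics/c3.png',cv2.resize(b,(480,600),interpolation=cv2.INTER_CUBIC))
E
```

```text
pad [0.51207578 0.45749925 0.056     ] [0.44901806 0.44359403 0.056     ] 0.06457267712581533
tcp in wrist [322.52422631 265.86199615] up20 [322.77473121 276.86408823]
tcp in side [395.35282694 233.49770419] [398.72215463 214.7169617 ]
hole in side [390.25681853 257.54293639] hole by wrist pose1 [390.18052501 257.45976045] top0 [391.01859414 257.16240688] heel [394.49566439 232.35943089]
```

View pics/c3.png

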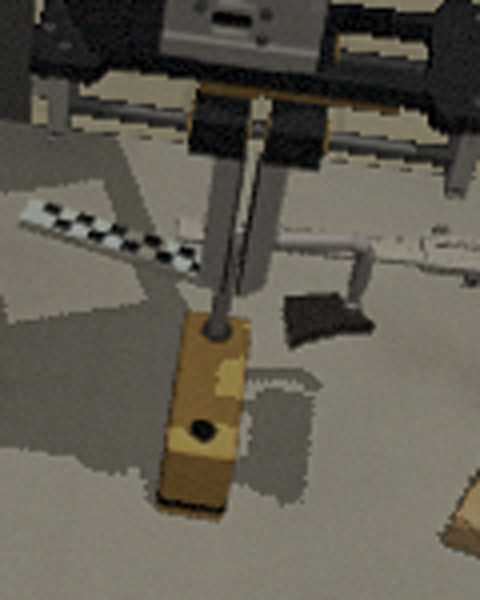

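```bash
python3 - <<'E'
from h import *
from scipy.optimize import least_squares
w=cam('w2');s=cam('s2')
r=least_squares(lambda p:np.r_[proj(w,p)-[318,275],proj(s,p)-[399,222]],[.5,.45,.13]);print(r.x,r.fun)
o=robot.get_obs();print(o['tool_pos'],o['time'],o['width'])
a=cv2.imread('pics/w2_full.png')[220:340,260:380];cv2.imwrite('pics/c4.png',cv2.resize(a,(600,600),interpolation=cv2.INTER_CUBIC))
E
```

```text
[0.5021318  0.45451116 0.14738202] [ 0.94064907  0.01333467 -2.85282135 -0.49044044]
[0.50337678 0.45600713 0.11372266] 3.5667 0.004641092673636173
```

View pics/c4.png

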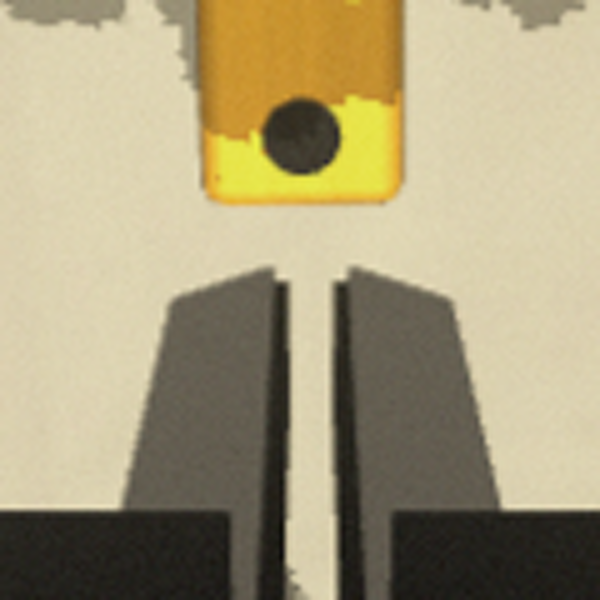

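Both pictures put the real fingertips about 28 mm behind the reported TCP, so the jaws shut above the padlock. I'll allow for this and descend to a reported z of about 0.006.

Emit:
{"fn": "step_arm", "kwargs": {
  "plan": [
    [[0,0,0,0,80],[0,0,0,0,80],[0,0,0,0,80],[0,0,0,0,80],[0,0,0,0,80],[0,0,0,0,80],[0,0,0,0,80],[0,0,0,0,80]]
  ]
}}

```text
time: 4.23
tool_pos: [0.5024, 0.4552, 0.1113]
ee_rot: [3.142, 0.0, -2.911]
wrist_force: [0.1, 0.3, 0.3]
width: 0.0548
```

Emit:
{"fn": "step_arm", "kwargs": {
  "plan": [
    [[0,0,-20,0,80],[0,0,-40,0,80],[0,0,-55,0,80],[0,0,-70,0,80],[0,0,-75,0,80],[0,0,-80,0,80],[0,0,-83,0,80],[0,0,-83,0,80]]
  ]
}}

```text
time: 4.9
tool_pos: [0.5024, 0.4553, 0.0285]
ee_rot: [3.141, 0.0, -2.911]
wrist_force: [-0.3, 0.2, -0.4]
width: 0.0753
```

Emit:
{"fn": "step_arm", "kwargs": {
  "plan": [
    [[0,0,-4,0,80],[0,0,-8,0,80],[0,0,-12,0,80],[0,0,-16,0,80],[0,0,-18,0,80]]
  ]
}}

```text
time: 5.32
tool_pos: [0.502, 0.4549, 0.0095]
ee_rot: [-3.141, -0.001, -2.911]
wrist_force: [-0.2, -0.5, -0.2]
width: 0.0754
```

Emit:
{"fn": "step_arm", "kwargs": {
  "plan": [
    [[1,0,-4,0,60],[1,0,-4,0,40],[1,0,-4,0,10],[1,0,-4,0,10],[1,0,-4,0,10],[1,0,-4,0,10],[1,0,-4,0,10],[1,0,-4,0,10]]
  ]
}}

```text
time: 5.98
tool_pos: [0.5035, 0.4554, 0.0066]
ee_rot: [3.141, 0.001, -2.911]
wrist_force: [0.0, -0.2, 0.3]
width: 0.0333
```

Emit:
{"fn": "step_arm", "kwargs": {
  "plan": [
    [[0,0,0,0,10],[0,0,0,0,10],[0,0,0,0,10]]
  ]
}}

```text
time: 6.23
tool_pos: [0.5035, 0.4554, 0.0066]
ee_rot: [3.141, 0.001, -2.911]
wrist_force: [0.8, 0.4, 0.5]
width: 0.0339
```

Gripped at 34 mm. Lift and carry.

Emit:
{"fn": "step_arm", "kwargs": {
  "plan": [
    [[0,0,30,0,10],[0,0,65,0,10],[0,0,100,0,10],[-48,-20,100,0,10],[-48,-50,100,0,10],[-48,-85,100,0.03,10],[-48,-120,100,0.03,10],[-48,-155,100,0.03,10]]
  ]
}}

```text
time: 6.9
tool_pos: [0.454, 0.2985, 0.1052]
ee_rot: [-3.141, -0.002, -2.88]
wrist_force: [1.0, -0.5, -2.9]
width: 0.0337
```

Emit:
{"fn": "step_arm", "kwargs": {
  "plan": [
    [[0,-35,0,0,10],[0,-65,0,0,10],[0,-85,0,0,10],[0,-100,0,0,10],[0,-100,0,0,10],[0,-100,0,0,10]]
  ]
}}

```text
time: 7.4
tool_pos: [0.4548, 0.1996, 0.1056]
ee_rot: [3.141, -0.001, -2.883]
wrist_force: [-0.2, 0.6, -2.8]
width: 0.0333
```

```bash
python3 - <<'E'
from h import *
o=robot.get_obs();print(o['tool_pos'],o['ee_rot'],o['width']);save('w3','wrist')
save('s3','side')
a=cv2.imread('pics/w3_full.png');b=cv2.imread('pics/s3_full.png')[130:310,170:410]
cv2.imwrite('pics/c5.png',np.vstack([a[:330],cv2.resize(b,(640,480))])[:600])
E
```

```text
[0.45484577 0.19964267 0.10563384] [ 3.14104168e+00 -1.16421977e-03 -2.88310385e+00] 0.03330577368830714
```

View pics/c5.png

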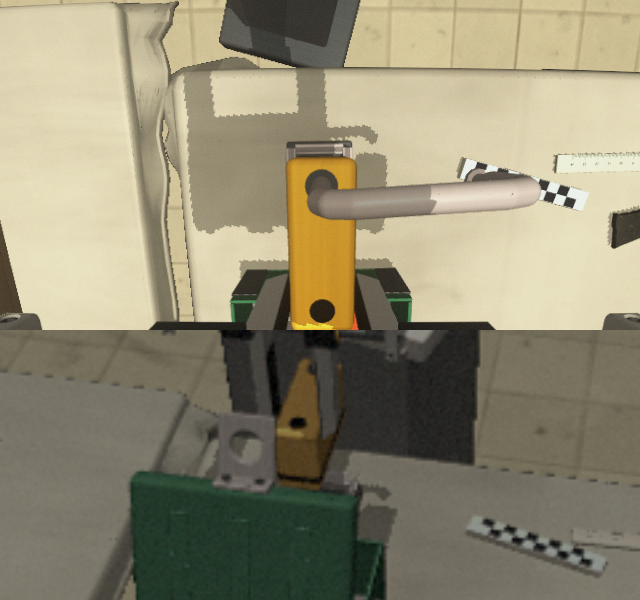

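```bash
python3 - <<'E'
from h import *
c=cam('w3');h=atz(c,322,311,.155);k=atz(c,320,184,.155);print(h,k,np.linalg.norm(h-k),'yaw',np.arctan2(*(h-k)[1::-1]),'ctr',(h+k)/2)
for z in(.022,.029):
  m=[atz(c,287,143,z),atz(c,354,141,z)];print(m,np.linalg.norm(m[0]-m[1]))
  mid=(m[0]+m[1])/2;e=m[1]-m[0];y=np.arctan2(-e[0],e[1]);print('yaw',y,'mid',mid,'+55',mid[:2]+.055*np.array([np.cos(.27),np.sin(.27)]))
# predicted for seat (.4325,.1935,yaw .27): pocket midline near end
E
```

```text
[0.46302153 0.20134052 0.155     ] [0.40039637 0.18379043 0.155     ] 0.06503780636465958 yaw 0.2732314959504613 ctr [0.43170895 0.19256548 0.155     ]
[array([0.38657729, 0.15155214, 0.022     ]), array([0.3710069, 0.2042252, 0.022    ])] 0.054926213065496395
yaw 0.287419233414883 mid [0.3787921  0.17788867 0.022     ] +55 [0.4317995 0.1925589]
[array([0.38655605, 0.15222702, 0.029     ]), array([0.37134618, 0.20368051, 0.029     ])] 0.05365445998140723
yaw 0.28741923341488373 mid [0.37895111 0.17795376 0.029     ] +55 [0.43195851 0.19262399]
```

The padlock centre (0.4317, 0.1926) matches the seat (0.432, 0.1926) to within 1 mm. Lower it.

Emit:
{"fn": "step_arm", "kwargs": {
  "plan": [
    [[0,0,-25,0,10],[0,0,-45,0,10],[0,0,-58,0,10],[0,0,-66,0,10],[0,0,-70,0,10],[0,0,-74,0,10],[0,0,-78,0,10],[0,0,-81,0,10]]
  ]
}}

```text
time: 8.17
tool_pos: [0.456, 0.2006, 0.0258]
ee_rot: [3.141, 0.002, -2.881]
wrist_force: [-0.4, -1.3, -2.9]
width: 0.0335
```

Emit:
{"fn": "step_arm", "kwargs": {
  "plan": [
    [[0,0,-2,0,10],[0,0,-4,0,10],[0,0,-6,0,10],[0,0,-6,0,10]]
  ]
}}

```text
time: 8.5
tool_pos: [0.4552, 0.2001, 0.0191]
ee_rot: [3.141, -0.0, -2.882]
wrist_force: [0.3, 0.5, -2.7]
width: 0.0339
```

Emit:
{"fn": "step_arm", "kwargs": {
  "plan": [
    [[0,0,-1,0,10],[0,0,-2,0,10],[0,0,-2,0,10]]
  ]
}}

```text
time: 8.75
tool_pos: [0.4557, 0.2002, 0.0185]
ee_rot: [3.142, 0.001, -2.881]
wrist_force: [-2.0, -1.2, 4.3]
width: 0.0336
```

Floor contact came at the expected height. Release and rise.

Emit:
{"fn": "step_arm", "kwargs": {
  "plan": [
    [[0,0,1,0,70],[0,0,1,0,70],[0,0,1,0,70],[0,0,1,0,70],[0,0,1,0,70],[0,0,1,0,70]]
  ]
}}

```text
time: 9.25
tool_pos: [0.4553, 0.2002, 0.0182]
ee_rot: [3.141, -0.0, -2.881]
wrist_force: [-0.0, 0.1, 0.1]
width: 0.0657
```

Emit:
{"fn": "step_arm", "kwargs": {
  "plan": [
    [[0,0,10,0,70],[0,0,30,0,70],[0,0,60,0,70],[0,0,95,0,70],[0,0,130,0,0],[0,0,170,0,0],[0,0,200,0,0],[0,0,200,0,0]]
  ]
}}

```text
time: 9.92
tool_pos: [0.4587, 0.2013, 0.2276]
ee_rot: [3.141, 0.015, -2.881]
wrist_force: [-0.2, 0.1, 0.1]
width: 0.0428
```

```bash
python3 - <<'E'
from h import *
o=robot.get_obs();print(o['tool_pos'],o['ee_rot'],o['width'],o['joint_positions']);save('w4','wrist')
save('s4','side')
a=cv2.imread('pics/w4_full.png');b=cv2.imread('pics/s4_full.png')[130:310,170:410]
cv2.imwrite('pics/c6.png',np.vstack([a[:330],cv2.resize(b,(640,480))[:270]]))
E
```

```text
[0.45871495 0.20125487 0.22758481] [ 3.14089746  0.01542758 -2.88134817] 0.04279328396192088 [ 3.00152159e-01 -3.98719673e-02  1.38020671e+00  8.10191988e-05
  1.78581488e+00 -1.53087612e+00]
```

View pics/c6.png

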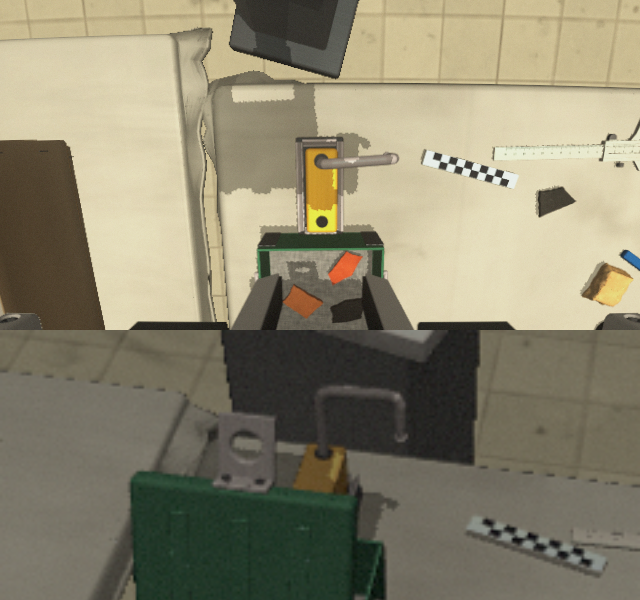

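The padlock stands inside the rim with its hole (322,222) towards the chest and its shackle out to the side. The lid stands open. Next I'll fit the lid angle and work out the push arc.

```bash
python3 - <<'E'
from h import *
from scipy.optimize import least_squares
c=cam('w4');h=atz(c,322,221.5,.068);k=atz(c,321,161.5,.068);print('pad',(h+k)/2,np.linalg.norm(h-k),np.arctan2(*(h-k)[1::-1]))
fl=atz(c,392,158,.1345);print('shackle free corner',fl,np.linalg.norm((fl-k)[:2]))
S=np.array([.432,.1926,0]);Y=.275;ux=np.array([np.cos(Y),np.sin(Y),0]);uy=np.array([-np.sin(Y),np.cos(Y),0]);H=S+.2*ux+[0,0,.072]
def lid(x,y,z,t): return H+ux*(x*np.cos(t)+z*np.sin(t))+uy*y+np.array([0,0,1])*(-x*np.sin(t)+z*np.cos(t))
t0,s0=cam('top0'),cam('s4')
r=least_squares(lambda p:np.r_[proj(t0,lid(-.168,0,.004,p[0]))-[180+627*.3,190+127*.3],proj(s0,lid(-.168,0,.004,p[0]))-[262.3,172.4]],[1.2]);print('theta',r.x,r.fun,'H',H)
th=r.x[0]
for t in [th,1.1,.9,.7,.5,.3,.15,0]:
  p=lid(-.1,0,.02,t)+ux*.008*np.sin(t); print(round(t,2),'tip',p.round(3),'rep z',round(p[2]-.028,3),'front top',lid(-.188,0,0,t).round(3))
E
```

```text
pad [0.43281316 0.19357514 0.068     ] 0.06341017146587463 0.2768281511193169
shackle free corner [0.38096504 0.24190722 0.1345    ] 0.06086474510253717
theta [1.18185203] [-0.39288245  0.12864203  0.58411457  0.52308844] H [0.62448504 0.24690939 0.072     ]
1.18 tip [0.613 0.244 0.172] rep z 0.144 front top [0.556 0.228 0.246]
1.1 tip [0.605 0.241 0.17 ] rep z 0.142 front top [0.542 0.224 0.24 ]
0.9 tip [0.586 0.236 0.163] rep z 0.135 front top [0.512 0.215 0.219]
0.7 tip [0.568 0.231 0.152] rep z 0.124 front top [0.486 0.208 0.193]
0.5 tip [0.553 0.227 0.137] rep z 0.109 front top [0.466 0.202 0.162]
0.3 tip [0.541 0.223 0.121] rep z 0.093 front top [0.452 0.198 0.128]
0.15 tip [0.533 0.221 0.107] rep z 0.079 front top [0.446 0.196 0.1  ]
0 tip [0.528 0.22  0.092] rep z 0.064 front top [0.444 0.196 0.072]
```

Lid angle fits at 1.18 rad with residuals under 0.6 px. Go over the lid with the fingers shut.

Emit:
{"fn": "step_arm", "kwargs": {
  "plan": [
    [[0,0,40,0,0],[10,3,60,0,0],[45,13,60,0,0],[85,24,60,0,0],[125,35,60,0,0],[165,46,60,0,0],[205,56,60,0,0],[205,56,60,0,0]]
  ]
}}

```text
time: 10.68
tool_pos: [0.6666, 0.257, 0.263]
ee_rot: [-3.141, -0.016, -2.883]
wrist_force: [0.5, -0.2, -3.9]
width: 0.0002
```

Emit:
{"fn": "step_arm", "kwargs": {
  "plan": [
    [[0,0,0,0,0],[0,0,0,0,0],[0,0,0,0,0],[0,0,0,0,0]]
  ]
}}

```text
time: 11.02
tool_pos: [0.6588, 0.256, 0.2819]
ee_rot: [3.141, 0.004, -2.881]
wrist_force: [-0.8, -0.1, 0.3]
width: 0.0003
```

Emit:
{"fn": "step_arm", "kwargs": {
  "plan": [
    [[0,0,-35,0,0],[0,0,-70,0,0],[0,0,-105,0,0],[0,0,-130,0,0],[0,0,-135,0,0],[-15,-4,-135,0,0],[-30,-8,-136,0,0],[-35,-9,-136,0,0]]
  ]
}}

```text
time: 11.68
tool_pos: [0.6241, 0.2471, 0.1464]
ee_rot: [3.141, 0.004, -2.881]
wrist_force: [0.8, -0.2, 1.0]
width: 0.0002
```

Emit:
{"fn": "step_arm", "kwargs": {
  "plan": [
    [[-5,-1,0,0,0],[-10,-3,-1,0,0],[-15,-5,-2,0,0],[-20,-6,-3,0,0],[-25,-7,-4,0,0],[-30,-8,-6,0,0],[-35,-10,-8,0,0],[-40,-11,-10,0,0]]
  ]
}}

```text
time: 12.35
tool_pos: [0.5852, 0.2357, 0.1324]
ee_rot: [-3.141, 0.001, -2.882]
wrist_force: [3.2, -1.0, 2.5]
width: 0.0006
```

Emit:
{"fn": "step_arm", "kwargs": {
  "plan": [
    [[-8,-2,-5,0,0],[-17,-5,-10,0,0],[-25,-7,-18,0,0],[-32,-9,-26,0,0],[-38,-11,-34,0,0],[-44,-13,-42,0,0],[-48,-14,-49,0,0],[-52,-15,-55,0,0]]
  ]
}}

```text
time: 13.02
tool_pos: [0.5324, 0.2211, 0.0761]
ee_rot: [3.141, -0.001, -2.881]
wrist_force: [2.1, -0.2, 2.3]
width: 0.0006
```

Emit:
{"fn": "step_arm", "kwargs": {
  "plan": [
    [[-2,0,-4,0,0],[-3,-1,-8,0,0],[-4,-1,-11,0,0],[-5,-1,-14,0,0],[-5,-1,-16,0,0],[-5,-1,-16,0,0]]
  ]
}}

```text
time: 13.52
tool_pos: [0.5276, 0.22, 0.0605]
ee_rot: [3.142, -0.002, -2.881]
wrist_force: [0.0, 0.2, 0.8]
width: 0.0007
```

Emit:
{"fn": "step_arm", "kwargs": {
  "plan": [
    [[0,0,-2,0,0],[0,0,-4,0,0],[0,0,-5,0,0],[0,0,-5,0,0]]
  ]
}}

```text
time: 13.85
tool_pos: [0.5281, 0.2202, 0.0559]
ee_rot: [3.141, -0.001, -2.881]
wrist_force: [-0.6, 0.5, 0.9]
width: 0.0005
```

Emit:
{"fn": "step_arm", "kwargs": {
  "plan": [
    [[0,0,-2,0,0],[0,0,-4,0,0],[0,0,-6,0,0],[0,0,-6,0,0]]
  ]
}}

```text
time: 14.18
tool_pos: [0.5285, 0.2203, 0.053]
ee_rot: [3.142, 0.001, -2.881]
wrist_force: [-5.8, -1.7, 11.8]
width: 0.0006
```

```bash
python3 - <<'E'
from h import *
save('s5','side');save('t5','top')
a=cv2.imread('pics/s5_full.png')[130:310,170:410];b=cv2.imread('pics/t5_full.png')[190:370,220:460]
cv2.imwrite('pics/c7.png',np.hstack([cv2.resize(x,(400,300),interpolation=cv2.INTER_CUBIC) for x in(a,b)]))
E
```

```text
(no output)
```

View pics/c7.png

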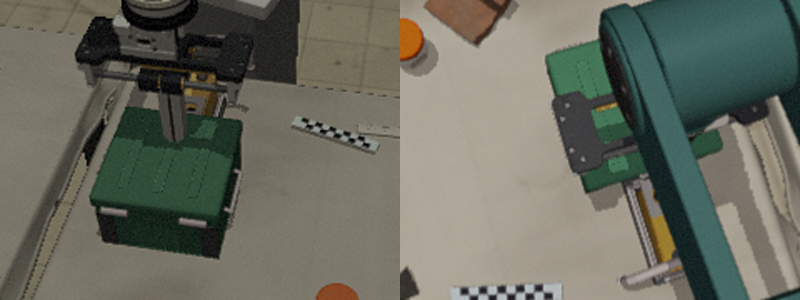

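The lid is down flush, with a hard contact of 11.8 N. The padlock is in place and the shackle still sticks out. The contact height suggests the fingertips are nearer 36-39 mm behind the reported TCP. I'll compute the swing arc.

```bash
python3 - <<'E'
from h import *
o=robot.get_obs();t=o['tool_pos'];print(t,o['wrist_force'])
S=np.array([.4325,.193]);Y=.275;ux=np.array([np.cos(Y),np.sin(Y)]);uy=np.array([-ux[1],ux[0]])
def w(phi,r,d): 
  q=np.array([-.032+r*np.cos(phi)-d*np.sin(phi), r*np.sin(phi)+d*np.cos(phi)]); return S+q[0]*ux+q[1]*uy
a=w(1.65,.04,.028);print('start',a,'shift',(a-t[:2])*1e3)
for p in np.r_[np.linspace(1.6,0,9)]: print(round(p,2),((w(p,.04,.015)-a)*1e3).round())
print('crown',S,w(0,.032,0), 'from end',(w(0,.032,0)-w(0,.04,.015))*1e3)
E
```

```text
[0.52849822 0.22025991 0.0529482 ] [-4.70007902 -1.21083614 11.91295883]
start [0.36156681 0.2121158 ] shift [-166.93140925   -8.14410978]
1.6 [14.  6.]
1.4 [21. 10.]
1.2 [29. 13.]
1.0 [37. 15.]
0.8 [46. 15.]
0.6 [54. 13.]
0.4 [62.  9.]
0.2 [69.  4.]
0.0 [75. -3.]
crown [0.4325 0.193 ] [0.4325 0.193 ] from end [ -3.62619753 -16.60875346]
```

Emit:
{"fn": "step_arm", "kwargs": {
  "plan": [
    [[0,0,30,0,0],[0,0,60,0,0],[0,0,95,0,0],[0,0,115,0,0],[0,0,115,0,0]]
  ]
}}

```text
time: 14.7
tool_pos: [0.5319, 0.2212, 0.1715]
ee_rot: [3.141, 0.012, -2.881]
wrist_force: [0.6, 0.9, 0.0]
width: 0.0003
```

Emit:
{"fn": "step_arm", "kwargs": {
  "plan": [
    [[-35,0,0,0,0],[-75,-2,0,0,0],[-115,-5,0,0,0],[-150,-8,0,0,0],[-167,-8,0,0,0],[-167,-8,0,0,0],[-167,-8,-20,0,0],[-167,-8,-40,0,0]]
  ]
}}

```text
time: 15.37
tool_pos: [0.3628, 0.2126, 0.125]
ee_rot: [3.141, 0.004, -2.881]
wrist_force: [-0.0, 0.5, -0.3]
width: 0.0
```

Emit:
{"fn": "step_arm", "kwargs": {
  "plan": [
    [[0,0,-20,0,0],[0,0,-35,0,0],[0,0,-44,0,0],[0,0,-44,0,0],[0,0,-44,0,0]]
  ]
}}

```text
time: 15.78
tool_pos: [0.3615, 0.212, 0.0806]
ee_rot: [-3.141, -0.001, -2.882]
wrist_force: [0.3, 1.2, -0.9]
width: 0.0003
```

Emit:
{"fn": "step_arm", "kwargs": {
  "plan": [
    [[7,3,0,0,0],[14,6,0,0,0],[18,8,0,0,0],[21,10,0,0,0],[25,12,0,0,0],[29,13,0,0,0],[33,14,0,0,0],[37,15,0,0,0]]
  ]
}}

```text
time: 16.45
tool_pos: [0.3986, 0.2273, 0.0812]
ee_rot: [3.141, -0.0, -2.881]
wrist_force: [-1.1, -0.4, -0.5]
width: 0.0005
```

Emit:
{"fn": "step_arm", "kwargs": {
  "plan": [
    [[5,0,0,0,0],[9,0,0,0,0],[13,-1,0,0,0],[17,-2,0,0,0],[21,-4,0,0,0],[25,-6,0,0,0],[29,-8,0,0,0],[32,-11,0,0,0]]
  ]
}}

```text
time: 17.12
tool_pos: [0.4309, 0.216, 0.0813]
ee_rot: [3.141, 0.0, -2.881]
wrist_force: [-0.9, 0.7, -0.1]
width: 0.0005
```

Emit:
{"fn": "step_arm", "kwargs": {
  "plan": [
    [[3,-4,0,0,0],[6,-7,0,0,0],[6,-7,0,0,0]]
  ]
}}

```text
time: 17.37
tool_pos: [0.4371, 0.2085, 0.0814]
ee_rot: [-3.141, 0.001, -2.882]
wrist_force: [-0.1, -0.2, -1.0]
width: 0.0007
```

Emit:
{"fn": "step_arm", "kwargs": {
  "plan": [
    [[0,-1,0,0,0],[0,-2,0,0,0],[1,-3,0,0,0],[1,-3,0,0,0]]
  ]
}}

```text
time: 17.7
tool_pos: [0.4373, 0.2061, 0.0813]
ee_rot: [3.142, -0.0, -2.881]
wrist_force: [-0.5, 0.5, -0.5]
width: 0.0
```

```bash
python3 - <<'E'
from h import *
print(robot.get_obs()['wrist_force'])
save('s6','side');save('w6','wrist')
a=cv2.imread('pics/s6_full.png')[130:250,210:370];b=cv2.imread('pics/w6_full.png')
cv2.imwrite('pics/c8.png',np.hstack([cv2.resize(x,(400,300),interpolation=cv2.INTER_CUBIC) for x in(a,b)]))
E
```

```text
[-0.49005704  0.47803413 -0.54255139]
```

View pics/c8.png

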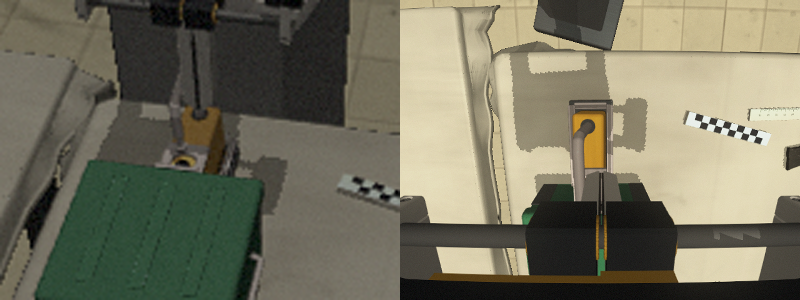

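The shackle lies across with its free leg over the eye. I'll nudge it to the stop to be sure.

Emit:
{"fn": "step_arm", "kwargs": {
  "plan": [
    [[0,-1,0,0,0],[0,-2,0,0,0],[1,-3,0,0,0],[1,-3,0,0,0]]
  ]
}}

```text
time: 18.13
tool_pos: [0.4384, 0.203, 0.0813]
ee_rot: [-3.142, -0.0, -2.882]
wrist_force: [-0.9, 0.3, -0.0]
width: 0.0004
```

```bash
python3 - <<'E'
from h import *
c=cam('w6')
a=atz(c,290,213,.1345);b=atz(c,283,310,.1345);print(a,b,np.arctan2(*(b-a)[1::-1])-.275)
f=cv2.cvtColor(cv2.imread('pics/w6_full.png'),cv2.COLOR_BGR2GRAY)
for v in range(215,300,15): print(v,f[v,262:320:2])
E
```

```text
[0.39910687 0.18000512 0.1345    ] [0.44817503 0.1882503  0.1345    ] -0.10851997183154852
215 [132 129 134 130 124 138 104  95 100  96 100 107 109 105  99  97  88  69
  71 130 151 151 151 148 147 152 150 150 151]
230 [131 130 131 130 117 135 119 107 127 133 137 149 138 129 121 107 140 154
 151 148 146 149 148 149 149 150 153 151 149]
245 [200 200 195 195 195 127 123 109 128 132 144 146 142 135 118 103 117 155
 150 149 150 151 147 148 146 149 153 149 148]
260 [200 202 198 202 199 175 212 126 120 133 137 144 145 135 127 113  87 150
 152 149 149 150 148 148 146 145 150 146 149]
275 [202 205 204 203 204 205 196 171 113 129 134 141 143 139 132 119  98 127
 146 140 143 151 150 146 125 101  96  91 101]
290 [136 135 133 136 134 134 159 170 153 121 132 134 143 142 134 127 108  92
  91  91  92  93  94  91  92  93  93  90  62]
```

Emit:
{"fn": "step_arm", "kwargs": {
  "plan": [
    [[0,-1,0,0,0],[1,-2,0,0,0],[1,-2,0,0,0]]
  ]
}}

```text
time: 18.38
tool_pos: [0.4394, 0.201, 0.0813]
ee_rot: [-3.142, -0.0, -2.882]
wrist_force: [0.0, -1.0, 0.7]
width: 0.0005
```

```bash
python3 - <<'E'
from h import *
save('w7','wrist');c=cam('w7');print(robot.get_obs()['wrist_force'])
f=cv2.cvtColor(cv2.imread('pics/w7_full.png'),cv2.COLOR_BGR2GRAY)
for v in range(215,310,15): print(v,f[v,262:320:2])
E
```

```text
[-0.93234705 -0.27655679 -0.36027008]
215 [131 132 130 127 132 131 129 130 124 106  95  99 101 108 108 102  95  88
  78  70  90 148 148 150 149 148 150 151 152]
230 [131 132 129 131 131 133 128 132 112 128 131 139 145 142 130 119 101 138
 147 150 148 151 148 153 147 149 148 149 150]
245 [203 199 202 201 196 200 201 158 117 128 136 147 145 142 132 118  98 140
 153 152 152 150 146 150 149 148 147 146 148]
260 [200 202 202 199 199 198 202 200 114 126 134 143 146 138 134 121 104 138
 150 150 152 149 147 152 152 147 146 144 146]
275 [203 203 203 202 202 201 199 203 145 120 129 141 148 145 129 126 107 102
 148 150 142 148 147 142 125 101  92  90 100]
290 [135 135 135 137 137 139 135 134 115 114 129 134 143 143 137 122 110  92
  92  90  91  90  93  89  92  90  90  91  60]
305 [ 46  42  46  47  40  42  44  41  44  99 124 132 139 142 137 117  91  91
  90  92  90  90  90  93  89  88  89  91  53]
```

```bash
python3 - <<'E'
from h import *
c=cam('w7')
for u,v in[(285.5,235),(286.5,260),(287.5,300)]:
  for z in(.1345,): print(atz(c,u,v,z))
h=atz(c,(587-400)*1.6,125*1.6,.068);print(h)
print('tcp',robot.get_obs()['tool_pos'])
E
```

```text
[0.41208754 0.17525083 0.1345    ]
[0.42409912 0.17861976 0.1345    ]
[0.4443726  0.18397842 0.1345    ]
[0.40390091 0.17571789 0.068     ]
tcp [0.43932886 0.20104703 0.08124542]
```

The bar has moved about 12 mm sideways with very little force, so pushing on past the stop is tipping the padlock. I'll back off and check that it drops upright.

Emit:
{"fn": "step_arm", "kwargs": {
  "plan": [
    [[0,2,0,0,0],[-1,4,0,0,0],[-2,7,0,0,0],[-3,11,0,0,0],[-6,20,0,0,0],[-6,20,0,0,0],[-6,20,0,0,0]]
  ]
}}

```text
time: 19.02
tool_pos: [0.4331, 0.2218, 0.0813]
ee_rot: [-3.141, 0.0, -2.88]
wrist_force: [1.1, 0.6, 0.5]
width: 0.0006
```

```bash
python3 - <<'E'
from h import *
save('w8','wrist');save('s8','side');c=cam('w8');print(robot.get_obs()['tool_pos'])
a=cv2.imread('pics/s8_full.png')[150:230,230:310];b=cv2.imread('pics/w8_full.png')[130:330,240:440]
cv2.imwrite('pics/c9.png',np.hstack([cv2.resize(x,(400,400),interpolation=cv2.INTER_CUBIC) for x in(a,b)]))
E
```

```text
[0.43329018 0.22131478 0.08133828]
```

View pics/c9.png

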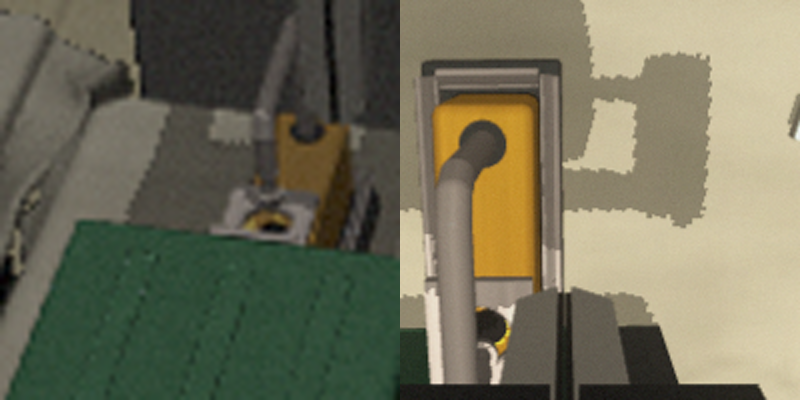

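```bash
python3 - <<'E'
from h import *
c=cam('w8');h=atz(c,281.5,201.5,.068);e=atz(c,284,294,.076);print('heel',h,'eye/hole',e, atz(c,284,294,.068))
for u,v in[(269,255),(269.5,300),(269,230)]: print('bar',atz(c,u,v,.1345))
S=np.array([.4325,.193,0]);Y=.275;ux=np.array([np.cos(Y),np.sin(Y),0]);uy=np.array([-ux[1],ux[0],0])
for n,dx in(('heel',-.032),('crown',0),('free',.032)):
  p=S+dx*ux; print(n,proj(c,p+[0,0,.068]),proj(c,p+[0,0,.1345]))
# side image: seen leg (265,150),(270,100)->full
s=cam('s8')
for n,dx in(('heel',-.032),('free',.032)):
  p=S+dx*ux; print(n,[proj(s,p+[0,0,z]).round(1) for z in(.068,.082,.1345)])
print('seen side: heel base',230+(305)/5,150+130/5,'leg tip',230+268/5,150+188/5,'free crown corner',230+272/5,150+85/5,'eye',230+268/5,150+222/5, proj(s,S+.032*ux+[0,0,.076]))
E
```

```text
heel [0.4016492  0.18549849 0.068     ] eye/hole [0.46087272 0.20219998 0.076     ] [0.46434434 0.20218332 0.068     ]
bar [0.417634   0.19058437 0.1345    ]
bar [0.44052853 0.1960425  0.1345    ]
bar [0.40554104 0.18782336 0.1345    ]
heel [279.71389225 201.11174084] [263.57304804 220.45904831]
crown [281.72690367 248.32708866] [267.10157297 284.02224051]
free [283.65983325 292.48272869] [270.43407913 341.80465916]
heel [array([290.4, 175.7]), array([290.1, 170.9]), array([288.5, 152. ])]
free [array([283.9, 196.1]), array([283.5, 191.3]), array([281.6, 172.4])]
seen side: heel base 291.0 176.0 leg tip 283.6 187.6 free crown corner 284.4 167.0 eye 283.6 194.4 [283.67573428 193.39794732]
```

The padlock is upright again: heel (0.4016, 0.1855) and hole are where they should be, and the bar is at swing about 0. Now press the crown from above.

Emit:
{"fn": "step_arm", "kwargs": {
  "plan": [
    [[0,0,25,0,0],[0,0,48,0,0],[0,0,48,0,0],[-1,-15,48,0,0],[-1,-28,48,0,0],[-1,-28,48,0,0],[-1,-28,40,0,0],[-1,-28,36,0,0]]
  ]
}}

```text
time: 19.78
tool_pos: [0.4319, 0.1934, 0.116]
ee_rot: [3.141, -0.001, -2.882]
wrist_force: [-0.3, -0.4, 0.3]
width: 0.0004
```

Emit:
{"fn": "step_arm", "kwargs": {
  "plan": [
    [[0,0,-3,0,0],[0,0,-6,0,0],[0,0,-9,0,0],[0,0,-12,0,0],[0,0,-15,0,0]]
  ]
}}

```text
time: 20.2
tool_pos: [0.4323, 0.1934, 0.102]
ee_rot: [3.141, -0.0, -2.881]
wrist_force: [0.7, -0.2, -0.1]
width: 0.0006
```

Emit:
{"fn": "step_arm", "kwargs": {
  "plan": [
    [[0,0,-3,0,0],[0,0,-6,0,0],[0,0,-9,0,0],[0,0,-12,0,0]]
  ]
}}

```text
time: 20.53
tool_pos: [0.4326, 0.1933, 0.0904]
ee_rot: [3.141, 0.001, -2.881]
wrist_force: [-0.2, -0.1, 2.1]
width: 0.0002
```

Emit:
{"fn": "step_arm", "kwargs": {
  "plan": [
    [[0,0,-2,0,0],[0,0,-4,0,0],[0,0,-6,0,0],[0,0,-8,0,0],[0,0,-10,0,0],[0,0,-12,0,0]]
  ]
}}

```text
time: 21.03
tool_pos: [0.4327, 0.1934, 0.0803]
ee_rot: [3.141, 0.002, -2.881]
wrist_force: [-2.7, -0.4, 13.7]
width: 0.0006
```

Emit:
{"fn": "step_arm", "kwargs": {
  "plan": [
    [[0,0,-2,0,0],[0,0,-4,0,0],[0,0,-6,0,0],[0,0,-8,0,0]]
  ]
}}

```text
time: 21.37
tool_pos: [0.4331, 0.1935, 0.0733]
ee_rot: [3.141, 0.003, -2.881]
wrist_force: [-3.5, -1.0, 9.2]
width: 0.0003
```

Emit:
{"fn": "step_arm", "kwargs": {
  "plan": [
    [[0,0,-2,0,0],[0,0,-3,0,0],[0,0,-3,0,0]]
  ]
}}

```text
time: 21.62
tool_pos: [0.4323, 0.1931, 0.0672]
ee_rot: [3.142, -0.0, -2.881]
wrist_force: [0.0, -0.1, 3.1]
width: 0.0003
```

```bash
python3 - <<'E'
from h import *
o=robot.get_obs();print(o['tool_pos'],o['wrist_force'])
save('w9','wrist');save('s9','side')
a=cv2.imread('pics/s9_full.png')[150:230,230:310];b=cv2.imread('pics/w9_full.png')[130:330,220:420]
cv2.imwrite('pics/c10.png',np.hstack([cv2.resize(x,(400,400),interpolation=cv2.INTER_CUBIC) for x in(a,b)]))
E
```

```text
[0.43226536 0.1931471  0.0671579 ] [ 0.02050776 -0.06723484  3.13625839]
```

Emit:
{"fn": "step_arm", "kwargs": {
  "plan": [
    [[0,0,-1,0,0],[0,0,-2,0,0],[0,0,-2,0,0]]
  ]
}}

```text
time: 21.97
tool_pos: [0.4325, 0.1932, 0.0656]
ee_rot: [3.141, 0.0, -2.881]
wrist_force: [-1.1, 0.1, 4.9]
width: 0.0006
```

Emit:
{"fn": "step_arm", "kwargs": {
  "plan": [
    [[0,0,-1,0,0],[0,0,-2,0,0],[0,0,-2,0,0]]
  ]
}}

```text
time: 22.22
tool_pos: [0.4331, 0.1934, 0.0651]
ee_rot: [3.141, 0.002, -2.881]
wrist_force: [-2.7, -0.0, 9.7]
width: 0.0005
```

Emit:
{"fn": "step_arm", "kwargs": {
  "plan": [
    [[0,0,-1,0,0],[0,0,-2,0,0],[0,0,-2,0,0]]
  ]
}}

```text
time: 22.47
tool_pos: [0.4337, 0.1936, 0.0647]
ee_rot: [3.141, 0.004, -2.881]
wrist_force: [-4.7, -0.4, 15.1]
width: 0.0007
```

Stiff at z of about 0.065, as expected for the bottom stop. One more small press, then retreat straight up.

Emit:
{"fn": "step_arm", "kwargs": {
  "plan": [
    [[0,0,-2,0,0],[0,0,-2,0,0],[0,0,-2,0,0]]
  ]
}}

```text
time: 22.72
tool_pos: [0.4343, 0.1938, 0.0642]
ee_rot: [3.141, 0.006, -2.881]
wrist_force: [-5.8, -1.2, 20.8]
width: 0.0008
```

Emit:
{"fn": "step_arm", "kwargs": {
  "plan": [
    [[0,0,4,0,0],[0,0,7,0,0],[0,0,9,0,0],[0,0,9,0,0]]
  ]
}}

```text
time: 23.05
tool_pos: [0.4323, 0.193, 0.0678]
ee_rot: [-3.141, -0.0, -2.881]
wrist_force: [-0.2, 0.5, -0.6]
width: 0.0001
```

Emit:
{"fn": "step_arm", "kwargs": {
  "plan": [
    [[0,0,30,0,0],[0,0,60,0,0],[0,0,90,0,0],[0,0,120,0,0],[-5,30,140,0,0],[-5,60,140,0,0],[-5,60,140,0,0],[-5,60,140,0,0]]
  ]
}}

```text
time: 23.72
tool_pos: [0.4269, 0.2538, 0.2069]
ee_rot: [-3.141, -0.002, -2.879]
wrist_force: [-0.8, -1.6, -0.1]
width: 0.0005
```

```bash
python3 - <<'E'
from h import *
o=robot.get_obs();print(o['tool_pos'],o['wrist_force'])
save('wA','wrist');save('sA','side')
w,s=cam('wA'),cam('sA')
S=np.array([.4325,.1935,0]);Y=.275;ux=np.array([np.cos(Y),np.sin(Y),0])
for z in(.1345,.1005): print(z,[(proj(w,S+d*ux+[0,0,z]).round(),proj(s,S+d*ux+[0,0,z]).round()) for d in(-.022,0,.022)])
f=cv2.imread('pics/wA_full.png'); g=cv2.imread('pics/sA_full.png')
for z in(.1345,.1005):
  p=proj(w,S+[0,0,z]);v=int(p[1]);print('wrist row',v,'expect',p[0],f[v,int(p[0])-30:int(p[0])+31:3].tolist())
  p=proj(s,S+.03*ux+[0,0,z]);v=int(p[1]);print('side row',v,'expect',p[0],g[v,int(p[0])-12:int(p[0])+13:2].tolist())
E
```

```text
[0.42693857 0.25375284 0.20694981] [-0.84489048 -1.58430796 -0.10332771]
0.1345 [(array([250., 201.]), array([288., 155.])), (array([251., 227.]), array([285., 162.])), (array([253., 252.]), array([283., 169.]))]
0.1005 [(array([257., 196.]), array([289., 168.])), (array([258., 220.]), array([286., 174.])), (array([260., 243.]), array([284., 182.]))]
wrist row 227 expect 251.18087046609276 [[166, 198, 207], [164, 197, 208], [166, 199, 209], [160, 195, 206], [161, 193, 204], [161, 193, 204], [160, 193, 203], [158, 192, 202], [112, 127, 136], [99, 115, 126], [94, 115, 134], [121, 138, 151], [121, 135, 146], [154, 170, 185], [85, 99, 111], [112, 135, 148], [112, 134, 149], [119, 138, 150], [117, 137, 149], [120, 140, 150], [34, 87, 121]]
side row 171 expect 282.0479301590558 [[72, 82, 85], [45, 48, 52], [40, 45, 47], [49, 52, 54], [42, 46, 46], [37, 39, 39], [39, 43, 43], [42, 44, 45], [73, 77, 83], [66, 71, 75], [35, 37, 41], [44, 47, 49], [40, 43, 43]]
wrist row 219 expect 258.24115051728717 [[162, 194, 207], [161, 196, 205], [158, 192, 203], [157, 192, 204], [158, 191, 203], [158, 189, 200], [164, 182, 192], [51, 157, 212], [64, 216, 224], [112, 124, 139], [119, 132, 147], [97, 108, 117], [47, 158, 198], [66, 214, 224], [43, 138, 186], [46, 139, 189], [49, 144, 195], [41, 116, 162], [29, 68, 93], [27, 47, 59], [117, 129, 144]]
side row 184 expect 283.263977214404 [[64, 73, 76], [64, 73, 76], [64, 73, 76], [67, 75, 75], [60, 72, 73], [59, 72, 81], [108, 113, 121], [89, 94, 100], [39, 79, 104], [41, 76, 100], [43, 81, 104], [38, 80, 102], [39, 76, 97]]
```

When I backed off to z = 0.0678 the force fell to zero, so there is no spring lift. The bar pixels match the pressed position (column 258, row 219) rather than the raised one. Handing in.

```bash
python3 -c "
from bench import robot
print(robot.close_job())"
```

```text
the job is handed in; nothing more can be done
None
```

The job is handed in at about 24 s. The padlock stands in the pocket with its hole towards the chest, the lid is shut, and the shackle is across, through the eye and pressed down. `close_job` gives no verdict, so this rests on my own checks.

**Last checks**
- **Shackle down:** the press went stiff at the expected depth, with 20.8 N at the stop. When I backed off a few millimetres the force fell to about zero, so the spring was not lifting the shackle. Wrist-camera pixels put the bar at its pressed height.
- **Padlock and lid:** before the press, the padlock was upright within about 1 mm of the pocket centre. The lid had met a hard stop and looked flush. I did not measure the padlock's position or the swing angle again after the press.
- **Things lying round about:** no path went near them, but I did not measure them again at the end.

**What went wrong or disagreed**
- **First grasp missed:** the fingertips sit about 28 to 39 mm behind the reported tool point, not at it. Two pictures gave about 28 mm, and the contact height on the lid suggested nearer 39 mm. I allowed for this in the later moves.
- **Padlock tipped for a moment:** I pushed the shackle a little past its stop and the padlock leaned over. It dropped upright when I backed off, and I checked its position before pressing.
- **Force peak in the press:** the force read 13.7 N partway down, more than the 6 to 9 N the pawl should take. It then dropped and the press carried on to the stop.
- **Last picture not viewed:** the 12-picture limit was used up, so the final state was checked by numbers only.

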